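# Index the board carousel and hold a sprung clip gaping around the next board

### The job

Turn the black knob on the board carousel anticlockwise (seen from above) by one click, so that the green circuit board stops at the yellow pointer, and let go of the knob. Then squeeze the orange spring clip wide open, take it off its strip and hold it gaping around the middle of the green board's top edge, one jaw on either side, clearly below the edge and touching nothing of the carousel. Finish while still holding it there, squeezed wide open: do not let it bite or let it go, and leave the other things on the bench where they are.

Things in the scene. Friction and masses are not known exactly. Their poses are not given: they have to be found in the camera images.
- carousel: Carousel: fixed round grey base (200 mm diameter) with a yellow pointer along its -x axis, 110 to 173 mm out. Origin: on the turning axis at bench level, z up. On it turns an aluminium disc (244 mm diameter, top 38 mm high) with five stations 72 deg apart; a green and two blue circuit boards (60 mm wide, 3 thick, top 101 high) stand fixed, facing outwards, 95 mm from the axis.
- turret (a joint): Angle of the carousel's disc, rad, growing anticlockwise seen from above. Two click positions: 0 (start, a blue board at the pointer) and 1.2566 (72 deg: the green board at the pointer). A spring detent pulls it into the nearer one; about 0.2 N m starts it out of a click, less carries it on. Stops lie 0.3 rad beyond each click position.
- knob (a point): Grip point of the black bar knob at the disc's centre: on the turning axis, 122 mm above the bench. The bar is 46 mm long along this frame's x axis, 16 mm wide (along y), and reaches from 100 to 138 mm above the bench; pinch it across its width from above. The frame turns with the disc.
- board_edge (a point): Middle of the green board's top edge, 101 mm above the bench, turning with the disc. x: across the board's 3 mm thickness, pointing towards the turning axis; y: along the edge (60 mm long); z: up. The board is bare for the top 25 mm.
- rack: Clip rack: a dark steel foot (150 x 60 x 14 mm) carrying an upright aluminium strip, 140 mm long (along x), 3 mm thick (y), its top edge 71 mm above the bench. Origin: centre of the underside. A grey spare clip is fixed on the strip 48 mm from the middle, towards +x; the orange clip is parked on the other half.
- clip: Orange peg-type spring clip, 55 g, 26 mm wide along x, parked upright with its jaws pinching the rack's strip. Origin: middle of its 8 mm hinge pin, 95 mm above the bench when parked. x: along the pin; y: the line along which jaws open and handles are squeezed; z: up, from jaws to handles. Symmetric about its x-z plane.
- clip_handles (a point): On the clip, midway between the handle ends, 40 mm above the pin. The handles end in 8 mm rolls along x, 52 mm over their outsides when parked. Squeezing them along y (about 6 N at first, 12 N fully, then a stop; 20 N is ample) brings them to 25 mm over all, 43 mm above the pin, and spreads the jaws.
- jaw_a (a joint): Opening of the clip's half on its +y side, rad: 0 pinching the 3 mm strip, 0.33 fully open (stop). Both halves always open equally. Gap between the jaws: 3 mm at 0, about 26 mm at 0.33.
- jaw_b (a joint): Opening of the clip's half on its -y side, rad, equal to jaw_a.
- jaw_a_end (a point): Centre of the 5 mm thick rubber roll at the end of the +y jaw: 4 mm from the clip's middle plane and 36 mm below the pin when parked; 15.5 mm and 33 mm when fully open.
- jaw_b_end (a point): The same at the end of the -y jaw.
- controller: Bystander: loose black temperature controller box, 75 x 48 x 48 mm. Origin: centre of underside.
- relay: Bystander: loose white relay module, 58 x 44 x 24 mm. Origin: centre of underside.
- heatsink: Bystander: loose finned aluminium heat sink, 60 x 60 x 28 mm. Origin: centre of underside.
- spool: Bystander: loose blue solder spool, 64 mm diameter, 40 mm high. Origin: centre of underside.
- flux: Bystander: loose flux jar with red cap, 40 mm diameter, 55 mm high. Origin: centre of underside.
- driver: Bystander: loose red screwdriver lying on the bench, 160 mm long, along its x axis.
Things that resemble listed ones, but are neither listed nor needed, are in the scene too. Of the things like the rack, leave any that is purple or red; of the rest the larger one is meant.

How it is judged:
By the outcome, as a careful person would: the job done as asked, in the order asked, and still so for the second after the job is handed in, while the arm keeps its last pose, push and grip.
It also fails if it takes over 58 s, if anything falls off the work surface, if the arm or the gripper's body presses on something with over 40 N, if the wrist force passes 120 N, or if a joint passes its speed limit or range.

### The arm

A 6-joint arm with a two-finger parallel gripper is mounted at the origin on the work surface. World frame = base frame: x ahead of the robot, y to its left, z up, the work surface at z = 0. Lengths are in mm, angles in rad, forces in N, time in s.
With the tool pointing down it reaches from about 350 to 975 mm from the base axis. Payload 7.1 kg.
Tool frame: the origin (TCP) lies between the finger pads; the fingertips stand 14 mm ahead of it and the grasp point (between the pads) lies 5 mm behind it; z points along the fingers, y is the line along which they close (so a half turn about z gives the same grasp; the last joint's range is limited). The gripper opens to 88 mm and grips with 3 to 60 N. Pads are 20 mm wide; open, the fingers measure 115 mm over their backs; the gripper's body (75 mm by 178 mm) begins 61 mm behind the grasp point.
Start: joints at [-1.349, 0.423, 1.63, -0, 1.089, -0.019], TCP at [149.069, -606.946, 236.675] pointing down, gripper open.
Joint ranges: [-3, 3], [-0.9, 2.11], [0.09, 2.58], [-1.31, 4.45], [0.11, 2.69], [-2.54, 2.54]. Speed limits (rad/s): [2.39, 2.39, 3.01, 3.14, 3.14, 3.14].

### API

Orientations are given as a rotation vector (axis times angle).
In Python, from workcell import ctrl gives the robot as it stands. The module is installed in compiled form; this text tells all that it offers.
- The arm moves only by the tool servo_tool, never from a script. Its argument "plan" is a list of rows, each a list of 3 entries, a list of its own where there are three numbers: the closure, from 0 (fully open) to 1 (shut), then the shift along the world's x, y, z in mm, then the turn about the world's z in degrees. In form: [[hand, [x, y, z], yaw], ...]. A call has 1 to 10 rows; each row is the pose to reach, as a shift and turn from the pose commanded when the call began; what a row does not reach only later rows make up. A row lasts 1/12 s, in which the tool goes at most 41.7 mm and 7.16 degrees, less where a joint would pass 70% of its speed; a pose out of reach is approached as far as the arm can. A call with a gripper value outside its range is refused whole. The fingers move at their own pace and stop on an object; the grip force is fixed at half the most. Time passes only in rows, so rows that repeat a pose let the fingers close. It gives the time, the measured TCP pose, the force, the opening and the grip force at its end, in the units of the state.
- ctrl.get_obs(): the state, without advancing time (a new reading comes with each control period).
- ctrl.get_image(name): name is "scene" or "top" or "wrist"; returns the picture (420x560x3 uint8, blue, green, red); there is no depth.
- ctrl.camera_info(name): a dict with "fovy" (degrees; the focal length in pixels is half the picture's height over the tangent of half this angle, whatever the lens; pixels are square), "cx", "cy" (the principal point, pixels), "rvec" (rotation vector, rad) and "tvec" (3), from world to camera coordinates, as OpenCV has them; the wrist camera has in their place "T_tool_cam" (4x4, takes a point from camera to tool coordinates, whose origin is the TCP and whose axes are the flange's). Camera axes: x right, y down, z forward; pixel columns grow to the right and rows downward; lengths in mm; the calibration is good to about 2 mm. The wrist camera is an equidistant fisheye: a pixel r from the principal point sees the ray r / f radians off the axis. A picture is of the moment at which its call begins: read the wrist's pose just before it. camera_info takes no time and is no camera call.
- ctrl.close_job(): hands the job in; it is judged then, once.
The state is a dict: "t": time; "qpos": joint angles; "qvel": joint speeds; "joint_torque": joint torques, N m; "ee_pos": TCP position; "orientation": TCP orientation; "ft_force": force on the tool from outside, world axes, zero at the start; "moment": the same for the moment, N m; "width": finger opening in mm; "grasp_force": force on a finger pad.
Only numpy, scipy, OpenCV 4.12 (cv2) and the standard library are available. Lean on these libraries where they do the work, as an engineer would, in place of code of your own. Each camera call takes 0.05 s, during which the arm holds its last target. There are 200 camera calls.

## Working session

There is one attempt and no reset: what is moved stays moved. The work goes in short steps, Python scripts to look and compute and a tool call to move; the robot and the scene stay as the last step left them, time stands still between calls to the robot, and variables do not carry over. Pictures are saved under pics/ and viewed, at most 10 in all, crops included, and the job is handed in when it is done.

Besides the shell and the picture viewer there is one more tool, called after "Emit:" as a command line: name --argument value ..., lists and objects as JSON in quotes. servo_tool: Moves the arm, as the interface text tells. Its arguments: {"type":"object","properties":{"plan":{"type":"array"}},"required":["plan"]}

```bash
mkdir -p pics; cat > h.py <<'E'
import numpy as np, cv2
from scipy.spatial.transform import Rotation as R
from workcell import ctrl
def cam(n):
    c=ctrl.camera_info(n); f=210/np.tan(np.radians(c["fovy"])/2); return c,f
def ray(n,u,v):
    c,f=cam(n); Rm=R.from_rotvec(np.ravel(c["rvec"])).as_matrix(); t=np.ravel(c["tvec"])
    return -Rm.T@t, Rm.T@np.array([(u-c["cx"])/f,(v-c["cy"])/f,1])
def onz(n,u,v,z):
    o,d=ray(n,u,v); return o+d*(z-o[2])/d[2]
def proj(n,p):
    c,f=cam(n); q=R.from_rotvec(np.ravel(c["rvec"])).as_matrix()@np.array(p,float)+np.ravel(c["tvec"])
    return np.array([c["cx"]+f*q[0]/q[2],c["cy"]+f*q[1]/q[2]])
def wray(o,u,v):
    c,f=cam("wrist"); T=np.array(c["T_tool_cam"]); x,y=u-c["cx"],v-c["cy"]; r=np.hypot(x,y); a=r/f
    d=np.array([np.sin(a)*x/r,np.sin(a)*y/r,np.cos(a)]); Rt=R.from_rotvec(o["orientation"]).as_matrix()
    return np.array(o["ee_pos"])+Rt@T[:3,3], Rt@T[:3,:3]@d
def wonz(o,u,v,z):
    p,d=wray(o,u,v); return p+d*(z-p[2])/d[2]
def wproj(o,P):
    c,f=cam("wrist"); T=np.array(c["T_tool_cam"]); Rt=R.from_rotvec(o["orientation"]).as_matrix()
    q=T[:3,:3].T@(Rt.T@(np.array(P,float)-o["ee_pos"])-T[:3,3]); a=np.arctan2(np.hypot(q[0],q[1]),q[2]); s=f*a/np.hypot(q[0],q[1])
    return np.array([c["cx"]+q[0]*s,c["cy"]+q[1]*s])
E
python3 - <<'E'
from h import *
for n in("top","scene"): cv2.imwrite(f"pics/{n}0.png",ctrl.get_image(n)); print(ctrl.camera_info(n), ray(n,280,210))
o=ctrl.get_obs();print(o["t"],o["ee_pos"],o["orientation"],o["ft_force"],o["width"])
E
```

```text
{'fovy': 46.47430430862045, 'cx': 290.3341805790364, 'cy': 204.87689247283146, 'rvec': array([ 2.13276564, -2.12057487,  0.16041272]), 'tvec': array([ -63.17346069,  573.52720119, 1549.64251518])} (array([ 308.42623359,  -86.92540254, 1622.23102372]), array([ 0.15572538,  0.03801139, -0.98735045]))
{'fovy': 46.733989728178926, 'cx': 274.8109635667552, 'cy': 200.57038782736427, 'rvec': array([ 2.41363739,  0.67058288, -0.2022934 ]), 'tvec': array([-448.38265318, -238.00082181, 1686.26978518])} (array([ 984.73867394, -819.27787805, 1208.41660277]), array([-0.27943529,  0.51794851, -0.80878651]))
0.1 [ 148.98256422 -606.51494908  236.02019779] [-3.11759112e+00 -3.77172315e-01  2.03560250e-04] [-0.21262957  0.24812837  0.10604412] 87.9687704818466
```

View pics/top0.png

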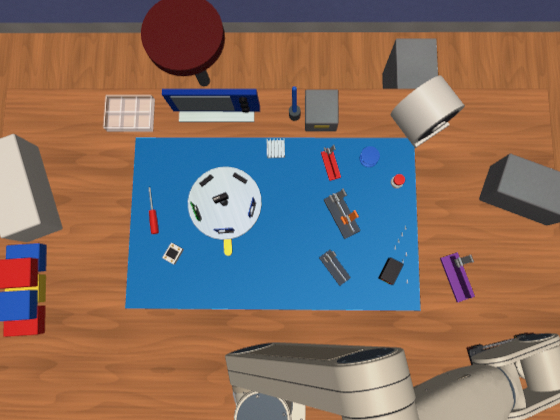

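View pics/scene0.png

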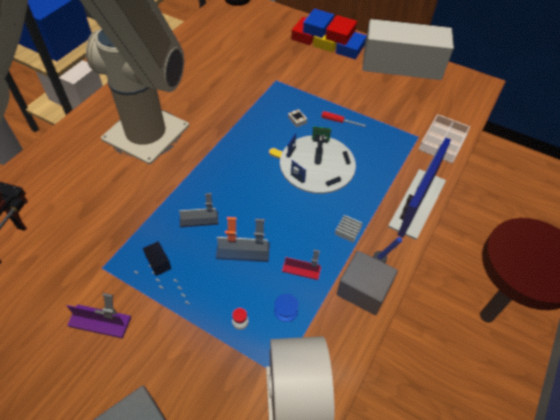

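Top view: the carousel is at about (225,203) with its pointer at (228,247), and the green board is at (196,211). The rack-like things are red (331,165), purple (457,276), small grey (335,267) and large grey (341,213). The large grey one fits: it is neither red nor purple, it is the larger, and it carries the orange clip. I'll confirm that in an enlarged crop and measure.

```bash
python3 - <<'E'
from h import *
t=ctrl.get_image("top"); s=ctrl.get_image("scene")
a=cv2.resize(t[155:275,170:370],None,fx=4,fy=4,interpolation=cv2.INTER_CUBIC)
cv2.imwrite("pics/crop.png",a)
def blobs(n,im,lo,hi,z,roi=None,k=4):
    h=cv2.cvtColor(im,cv2.COLOR_BGR2HSV); m=cv2.inRange(h,lo,hi)
    if roi: q=np.zeros_like(m); x0,y0,x1,y1=roi; q[y0:y1,x0:x1]=m[y0:y1,x0:x1]; m=q
    N,_,st,c=cv2.connectedComponentsWithStats(m)
    for i in sorted(range(1,N),key=lambda i:-st[i,4])[:k]:
        if st[i,4]>5: print(n,st[i],c[i].round(1),onz(n,*c[i],z).round(1))
print("orange");blobs("top",t,(5,150,120),(18,255,255),138,(300,180,380,245)); blobs("scene",s,(3,130,120),(18,255,255),115,(180,200,300,270))
print("yellow");blobs("top",t,(20,120,120),(34,255,255),20,(200,160,260,270))
print("green");blobs("top",t,(45,60,20),(85,255,255),85,(170,155,280,260))
print("disc");blobs("top",t,(0,0,150),(180,60,255),38,(170,155,280,260),1)
h=cv2.cvtColor(t,cv2.COLOR_BGR2HSV);m=cv2.inRange(h,(0,0,140),(180,80,255));m[:, :170]=0;m[:,280:]=0;m[:155]=0;m[250:]=0
c=max(cv2.findContours(m,0,2)[0],key=cv2.contourArea); e=cv2.fitEllipse(cv2.convexHull(c)); print(e,onz("top",*e[0],38))
E
```

```text
orange
top [349 211   9  10  53] [352.8 215.5] [ 526.4 -252.9  138. ]
top [341 216   7   8  36] [343.9 219.7] [ 513.3 -225.6  138. ]
scene [226 218   9  17 107] [231.1 225.9] [ 520.8 -234.3  115. ]
scene [228 236   7   4  26] [231.2 237.6] [ 542.  -265.1  115. ]
yellow
top [224 239   8  16 115] [227.6 246.7] [438.4 145.6  20. ]
green
top [190 202  10  19  46] [194.6 211.4] [545.1 244.9  85. ]
disc
top [ 188  167   74   73 3601] [224.6 202.7] [581.9 157.1  38. ]
((224.2854766845703, 202.71290588378906), (72.17257690429688, 73.92210388183594), 56.360626220703125) [581.7627397  157.98521708  38.        ]
```

View pics/crop.png

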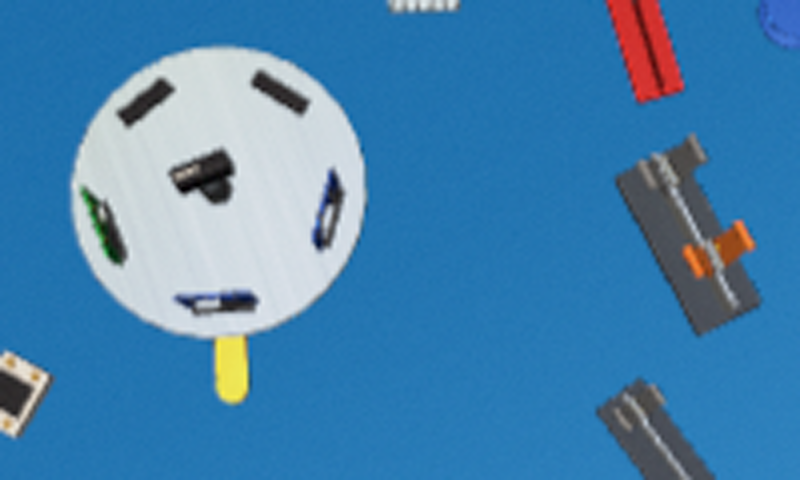

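The crop confirms it: the large grey rack has the orange clip (handles at crop (697,260) and (737,238)) and the grey spare on its other end. The knob bar runs from crop (170,180) to (235,160). I'll move over the knob.

Emit:
servo_tool --plan '[[0, [200, 350, 10], 70], [0, [200, 350, 10], 70], [0, [200, 350, 10], 70], [0, [200, 350, 10], 70], [0, [200, 350, 10], 70], [0, [200, 350, 10], 70], [0, [200, 350, 10], 70], [0, [200, 350, 10], 70], [0, [200, 350, 10], 70], [0, [200, 350, 10], 70]]'

```text
t: 1.03
ee_pos: [349.8, -254.2, 246.8]
orientation: [-2.331, -2.106, -0.001]
ft_force: [0.2, -0.1, -0.7]
width: 87.9
grasp_force: 0.0
```

Emit:
servo_tool --plan '[[0, [232, 414, 10], 23], [0, [232, 414, 10], 23], [0, [232, 414, 10], 23], [0, [232, 414, 10], 23], [0, [232, 414, 10], 23], [0, [232, 414, 10], 23], [0, [232, 414, 10], 23], [0, [232, 414, 10], 23], [0, [232, 414, 10], 23], [0, [232, 414, 10], 23]]'

```text
t: 1.87
ee_pos: [553.2, 108.6, 255.4]
orientation: [1.873, 2.522, -0.0]
ft_force: [0.5, -0.9, -0.9]
width: 88.0
grasp_force: 0.0
```

Emit:
servo_tool --plan '[[0, [29, 49, 0], 0], [0, [29, 49, 0], 0], [0, [29, 49, 0], 0], [0, [29, 49, 0], 0]]'

```text
t: 2.2
ee_pos: [581.2, 155.6, 254.8]
orientation: [-1.871, -2.523, 0.002]
ft_force: [-0.2, -1.0, 0.4]
width: 88.1
grasp_force: 0.0
```

```bash
python3 - <<'E'
from h import *
o=ctrl.get_obs(); w=ctrl.get_image("wrist"); t=ctrl.get_image("top"); s=ctrl.get_image("scene")
Rt=R.from_rotvec(o["orientation"]).as_matrix()
print(o["t"],o["ee_pos"],o["qvel"].round(3) if hasattr(o["qvel"],"round") else o["qvel"],"yaw_y",np.degrees(np.arctan2(Rt[1,1],Rt[0,1])))
print(ctrl.camera_info("wrist"))
cv2.imwrite("pics/w1.png",w); np.save("w1.npy",w)
print(wproj(o,[582,157.5,138]))
E
```

```text
2.2 [581.19237458 155.55875222 254.75653307] [-0.032 -0.022  0.032 -0.005  0.001 -0.003] yaw_y 16.88405389029909
{'fovy': 65.70646984690485, 'cx': 282.4698575973395, 'cy': 211.1102995470393, 'T_tool_cam': array([[-5.26102807e-04, -9.52635410e-01, -3.04114285e-01,
         8.37911882e+01],
       [ 9.99999858e-01, -4.76742382e-04, -2.36559286e-04,
        -1.25124957e-01],
       [ 8.03705839e-05, -3.04114367e-01,  9.52635526e-01,
        -1.48493105e+02],
       [ 0.00000000e+00,  0.00000000e+00,  0.00000000e+00,
         1.00000000e+00]])}
[284.47373952 208.27372398]
```

View pics/w1.png

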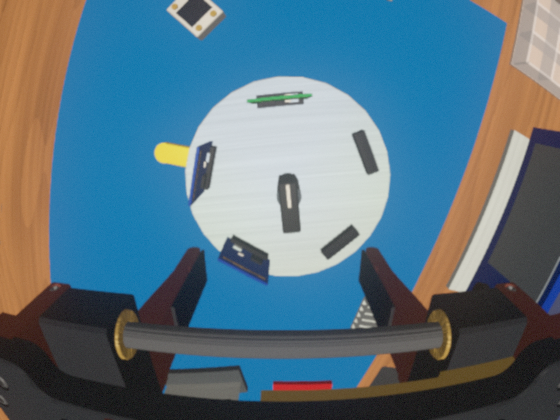

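The wrist view shows the knob bar from (288,175) to (290,232), with the green board at (280,98) and the pointer at (173,153). I'll measure the bar's edges.

```bash
python3 - <<'E'
from h import *
o=ctrl.get_obs(); w=np.load("w1.npy")
g=cv2.cvtColor(w,cv2.COLOR_BGR2GRAY)
for v in range(168,240,6): print(v,g[v,266:312:2])
m=np.zeros_like(g); m[165:240,265:315]=(g[165:240,265:315]<110)*255
m=cv2.morphologyEx(m,cv2.MORPH_CLOSE,np.ones((7,7)))
c=max(cv2.findContours(m,0,2)[0],key=cv2.contourArea); P=np.array([wonz(o,*p[0],138)[:2] for p in c])
print(cv2.minAreaRect(P.astype(np.float32)), cv2.boundingRect(c))
# disc rim & pointer
h=cv2.cvtColor(w,cv2.COLOR_BGR2HSV); k=cv2.inRange(h,(0,0,140),(180,60,255)); k[:70]=0;k[290:]=0;k[:,:180]=0;k[:,395:]=0
c=cv2.convexHull(max(cv2.findContours(k,0,2)[0],key=cv2.contourArea)); P=np.array([wonz(o,*p[0],38)[:2] for p in c]).astype(np.float32); print("disc",cv2.fitEllipse(P))
k=cv2.inRange(h,(20,150,120),(34,255,255)); M=cv2.moments(k[140:170,140:200]); u,v=M['m10']/M['m00']+140,M['m01']/M['m00']+140; print("ptr",u,v,wonz(o,u,v,20))
E
```

```text
168 [215 215 216 215 214 215 214 215 215 214 215 215 215 215 216 215 216 217
 217 216 217 216 215]
174 [216 216 215 217 216 217 211 194 165 112  94  87 101 126 159 210 213 215
 215 215 215 216 216]
180 [218 219 218 218 218 217 147  81  82  78  78  81  79  83  82  88 178 216
 217 217 217 217 216]
186 [219 219 219 217 219 208 101  97  96 105 204 210 124  99  94  84 113 209
 218 218 217 218 217]
192 [215 216 215 215 216 201 106  91  96 100 177 221 156  98  95  90 114 162
 212 214 214 213 214]
198 [217 218 219 217 219 197 116  88  97  95 150 220 181 100  97  87 103 143
 209 216 215 214 214]
204 [218 220 220 220 220 218 207 119  93  94 115 211 208 105  89  89 137 214
 217 217 215 217 218]
210 [218 217 218 219 218 218 217 170  91  92  95  93  93  90  89  89 121 209
 216 216 215 216 214]
216 [215 214 215 213 214 213 214 202  98  93  92  90  92  89  85  91  94 205
 215 216 216 215 216]
222 [219 219 219 219 218 217 217 213 133  91  89  90  91  88  88  86  86 175
 213 215 213 211 214]
228 [216 216 215 216 217 216 216 215 162  86  89  86  87  89  86  89  81 147
 213 213 214 213 214]
234 [215 216 215 217 216 216 216 215 216 210 209 207 210 212 213 214 215 214
 214 214 215 213 214]
((583.786376953125, 160.99729919433594), (16.98141098022461, 50.97157287597656), 19.006689071655273) (278, 174, 22, 58)
disc ((585.6023559570312, 157.10317993164062), (243.14431762695312, 243.87326049804688), 79.65132141113281)
ptr 169.17745803357315 153.59712230215828 [436.3870078  147.80850584  20.        ]
```

```bash
python3 - <<'E'
from h import *
o=ctrl.get_obs(); w=np.load("w1.npy")
g=cv2.cvtColor(w,cv2.COLOR_BGR2GRAY).astype(float)
L=[];Rr=[]
for v in range(208,230):
    r=g[v,265:315]; x=np.where(r<150)[0]; L.append(wonz(o,265+x[0],v,138)[:2]); Rr.append(wonz(o,265+x[-1],v,138)[:2])
for A in(L,Rr):
    d=cv2.fitLine(np.array(A,np.float32),cv2.DIST_HUBER,0,.01,.01).ravel(); print(np.degrees(np.arctan2(d[1],d[0]))%180,d[2:])
W=[]
for v in range(184,206):
    x=np.where(g[v,282:296]>150)[0]
    if len(x): W.append(wonz(o,282+x.mean(),v,138)[:2])
d=cv2.fitLine(np.array(W,np.float32),cv2.DIST_HUBER,0,.01,.01).ravel(); print("white",np.degrees(np.arctan2(d[1],d[0]))%180,d[2:])
print(wonz(o,288,174,138),wonz(o,291,232,138))
E
```

```text
112.67542 [581.9233  147.04953]
111.84057 [595.86    151.41705]
white 112.36103 [580.7398  169.12834]
[575.98578663 185.16228157 138.        ] [593.58169537 136.53509262 138.        ]
```

Emit:
servo_tool --plan '[[0, [4, 2, -30], 5.5], [0, [4, 2, -70], 5.5], [0, [4, 2, -100], 5.5], [0, [4, 2, -125], 5.5], [0, [4, 2, -137], 5.5], [0, [4, 2, -137], 5.5], [0, [4, 2, -137], 5.5]]'

```text
t: 2.93
ee_pos: [585.8, 156.7, 118.9]
orientation: [-1.751, -2.608, 0.0]
ft_force: [0.3, -0.5, 0.6]
width: 88.0
grasp_force: 0.0
```

Emit:
servo_tool --plan '[[1, [0, 0, 0], 0], [1, [0, 0, 0], 0], [1, [0, 0, 0], 0], [1, [0, 0, 0], 0], [1, [0, 0, 0], 0], [1, [0, 0, 0], 0], [1, [0, 0, 0], 0], [1, [0, 0, 0], 0]]'

```text
t: 3.6
ee_pos: [585.7, 157.5, 118.5]
orientation: [-1.75, -2.609, 0.0]
ft_force: [1.1, 0.7, 0.2]
width: 37.9
grasp_force: 0.0
```

Emit:
servo_tool --plan '[[1, [0, 0, 0], 0], [1, [0, 0, 0], 0], [1, [0, 0, 0], 0], [1, [0, 0, 0], 0], [1, [0, 0, 0], 0], [1, [0, 0, 0], 0]]'

```text
t: 4.1
ee_pos: [586.6, 157.8, 118.5]
orientation: [1.749, 2.608, 0.002]
ft_force: [5.2, 2.8, -3.4]
width: 15.8
grasp_force: 30.0
```

Gripped at 15.8 mm. Next I turn it anticlockwise.

Emit:
servo_tool --plan '[[1, [0, 0, 0], 3], [1, [0, 0, 0], 8], [1, [0, 0, 0], 14], [1, [0, 0, 0], 20], [1, [0, 0, 0], 26], [1, [0, 0, 0], 32], [1, [0, 0, 0], 38], [1, [0, 0, 0], 44], [1, [0, 0, 0], 50], [1, [0, 0, 0], 50]]'

```text
t: 4.93
ee_pos: [587.4, 158.7, 118.4]
orientation: [0.474, 3.102, 0.004]
ft_force: [6.9, 7.5, -8.1]
width: 15.8
grasp_force: 30.0
```

Emit:
servo_tool --plan '[[1, [0, 0, 0], 6], [1, [0, 0, 0], 12], [1, [0, 0, 0], 17], [1, [0, 0, 0], 20], [1, [0, 0, 0], 22], [1, [0, 0, 0], 22], [1, [0, 0, 0], 22]]'

```text
t: 5.52
ee_pos: [587.5, 159.2, 118.5]
orientation: [-0.118, 3.135, 0.004]
ft_force: [7.8, 9.5, -8.6]
width: 16.1
grasp_force: 30.0
```

```bash
python3 - <<'E'
from h import *
o=ctrl.get_obs(); Rt=R.from_rotvec(o["orientation"]).as_matrix()
print(o["t"],o["ee_pos"],o["moment"],o["ft_force"],o["qpos"],"yaw_y",np.degrees(np.arctan2(Rt[1,1],Rt[0,1])))
cv2.imwrite("pics/w2.png",cv2.resize(np.hstack([ctrl.get_image("wrist"),cv2.resize(ctrl.get_image("top")[150:260,150:300],(560,420),interpolation=cv2.INTER_CUBIC)]),(800,300)))
E
```

```text
5.5167 [587.4868275  159.23825932 118.48543196] [ 1.17905299 -1.01380886  0.06358938] [ 7.84089386  9.46151349 -8.56100067] [ 0.2443878   0.54987712  1.74208729  0.00206564  0.84527618 -1.40295841] yaw_y 94.3079089970066
```

View pics/w2.png

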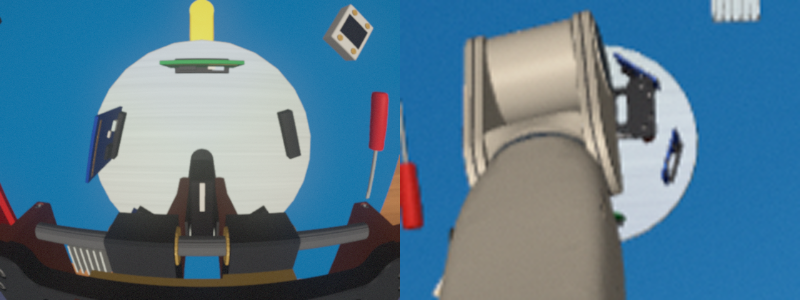

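The green board is at the pointer: (202,65) against (202,20) in the view. I'll release the knob, rise, and look.

Emit:
servo_tool --plan '[[0.4, [0, 0, 0], 0], [0.4, [0, 0, 0], 0], [0.4, [0, 0, 0], 0], [0.4, [0, 0, 0], 0], [0.4, [0, 0, 0], 0], [0, [0, 0, 20], 0], [0, [0, 0, 60], 0], [0, [0, 0, 100], 0], [0, [0, 0, 135], 0], [0, [0, 0, 135], 0]]'

```text
t: 6.45
ee_pos: [589.4, 158.2, 261.3]
orientation: [-0.117, 3.128, 0.004]
ft_force: [0.9, 0.6, 0.1]
width: 79.0
grasp_force: 0.0
```

Emit:
servo_tool --plan '[[0, [0, 0, 0], 0], [0, [0, 0, 0], 0], [0, [0, 0, 0], 0]]'

```text
t: 6.7
ee_pos: [584.6, 157.1, 251.7]
orientation: [0.117, -3.136, 0.001]
ft_force: [1.1, -0.3, -0.3]
width: 87.6
grasp_force: 0.0
```

```bash
python3 - <<'E'
from h import *
o=ctrl.get_obs(); w=ctrl.get_image("wrist"); np.save("w3.npy",w); cv2.imwrite("pics/w3.png",w)
print(o["t"],o["ee_pos"],o["ft_force"],o["width"])
h=cv2.cvtColor(w,cv2.COLOR_BGR2HSV)
k=cv2.inRange(h,(50,110,50),(85,255,255)); c=max(cv2.findContours(k,0,2)[0],key=cv2.contourArea); print(cv2.boundingRect(c))
P=np.array([wonz(o,*p[0],101)[:2] for p in c]).astype(np.float32); print("board",cv2.minAreaRect(P))
k=cv2.inRange(h,(0,0,140),(180,60,255)); c=cv2.convexHull(max(cv2.findContours(k,0,2)[0],key=cv2.contourArea)); P=np.array([wonz(o,*p[0],38)[:2] for p in c]).astype(np.float32); print("disc",cv2.fitEllipse(P))
k=cv2.inRange(h,(20,150,120),(34,255,255)); c=max(cv2.findContours(k,0,2)[0],key=cv2.contourArea); print("ptr",cv2.boundingRect(c),cv2.minAreaRect(np.array([wonz(o,*p[0],20)[:2] for p in c]).astype(np.float32)))
E
```

```text
6.7 [584.62474404 157.07869539 251.71899636] [ 1.14073588 -0.28526489 -0.32493194] 87.63850919522622
(254, 100, 62, 3)
board ((491.1813659667969, 151.52833557128906), (1.9388784170150757, 55.306793212890625), 4.335914611816406)
disc ((575.553955078125, 158.1739501953125), (237.5709686279297, 272.2060241699219), 97.4133529663086)
ptr (434, 351, 4, 2) ((849.919677734375, 435.88604736328125), (7.328311920166016, 2.2794909477233887), 84.60697937011719)
```

View pics/w3.png

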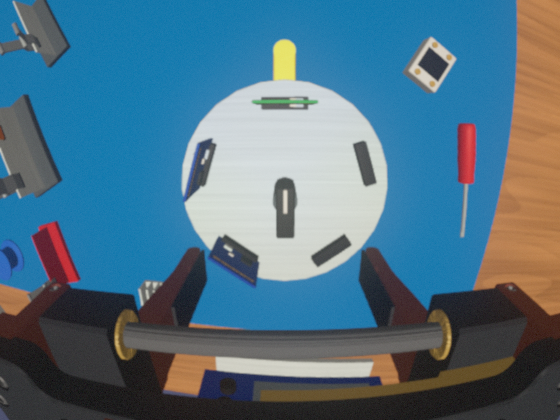

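Knob released; the green board stands at the pointer, edge (254–316,102), centre about (491,151.5), yaw 4.3°. Now I go to the clip.

Emit:
servo_tool --plan '[[0, [-64, -396, 20], -71], [0, [-64, -396, 20], -71], [0, [-64, -396, 20], -71], [0, [-64, -396, 20], -71], [0, [-64, -396, 20], -71], [0, [-64, -396, 20], -71], [0, [-64, -396, 20], -71], [0, [-64, -396, 20], -71], [0, [-64, -396, 20], -71], [0, [-64, -396, 20], -71]]'

```text
t: 7.58
ee_pos: [520.2, -241.7, 272.1]
orientation: [-1.736, -2.616, 0.002]
ft_force: [1.2, 0.2, 0.4]
width: 87.8
grasp_force: 0.0
```

Emit:
servo_tool --plan '[[0, [0, 0, 0], -70], [0, [0, 0, 0], -70], [0, [0, 0, 0], -70], [0, [0, 0, 0], -70], [0, [0, 0, 0], -70], [0, [0, 0, 0], -70], [0, [0, 0, 0], -70], [0, [0, 0, 0], -70], [0, [0, 0, 0], -70], [0, [0, 0, 0], -70]]'

```text
t: 8.42
ee_pos: [521.1, -238.2, 271.7]
orientation: [-2.922, -1.149, 0.003]
ft_force: [0.4, 0.0, 0.6]
width: 87.6
grasp_force: 0.0
```

Emit:
servo_tool --plan '[[0, [0, 0, 0], -7], [0, [0, 0, 0], -14], [0, [0, 0, 0], -17], [0, [0, 0, 0], -17], [0, [0, 0, 0], -17], [0, [0, 0, 0], -17]]'

```text
t: 8.92
ee_pos: [521.4, -238.4, 272.6]
orientation: [-3.058, -0.717, 0.002]
ft_force: [-0.1, -0.8, -0.0]
width: 87.8
grasp_force: 0.0
```

```bash
python3 - <<'E'
from h import *
o=ctrl.get_obs(); w=ctrl.get_image("wrist"); np.save("w4.npy",w); cv2.imwrite("pics/w4.png",w)
Rt=R.from_rotvec(o["orientation"]).as_matrix()
print(o["t"],o["ee_pos"],o["qvel"],"yaw_y",np.degrees(np.arctan2(Rt[1,1],Rt[0,1])))
h=cv2.cvtColor(w,cv2.COLOR_BGR2HSV); k=cv2.inRange(h,(5,150,90),(18,255,255))
N,_,st,c=cv2.connectedComponentsWithStats(k)
for i in range(1,N):
    if st[i,4]>20: print(st[i],c[i],wonz(o,*c[i],137))
E
```

```text
8.9167 [ 521.40820734 -238.39857398  272.62161923] [-0.00092353 -0.0064469  -0.0056694   0.00020997  0.00150741  0.00874104] yaw_y -63.59946530397576
[293 181  23  32 431] [304.20185615 196.32946636] [ 536.55049826 -252.90218218  137.        ]
[261 182  22  32 450] [270.96888889 197.15777778] [ 522.47138374 -226.28969508  137.        ]
```

View pics/w4.png

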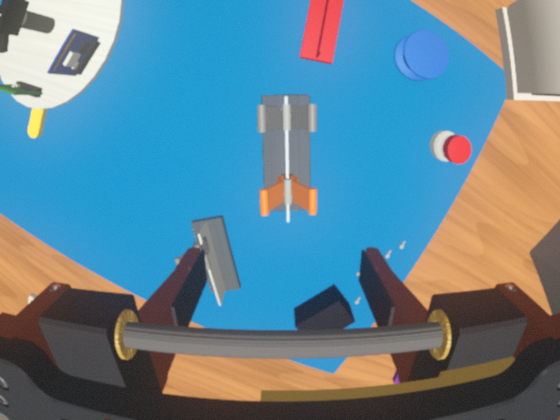

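The wrist view shows the clip's handle rolls at about (265,202) and (313,202), and the strip from (287,97) to (289,222). I'll refine the grasp centre from the rolls.

```bash
python3 - <<'E'
from h import *
o=ctrl.get_obs(); w=np.load("w4.npy")
h=cv2.cvtColor(w,cv2.COLOR_BGR2HSV); k=cv2.inRange(h,(5,150,70),(18,255,255))
k[:,:255]=0;k[:,320:]=0;k[:175]=0;k[220:]=0
ctr=[]
for a,b in((258,268),(310,319)):
    ys,xs=np.nonzero(k[:,a:b]); xs=xs+a; u=(xs.min()+xs.max())/2 if 0 else np.mean(xs); 
    lo,hi=np.percentile(ys,[2,98]); print(xs.min(),xs.max(),lo,hi); p=wonz(o,np.mean(xs),(lo+hi)/2,138); ctr.append(p); print(p, np.linalg.norm(wonz(o,np.mean(xs),lo,138)-wonz(o,np.mean(xs),hi,138)))
d=ctr[1]-ctr[0]; m=(ctr[0]+ctr[1])/2; print("mid",m,"sep",np.linalg.norm(d),"yaw",np.degrees(np.arctan2(d[1],d[0])))
a,b=wonz(o,287,97,71),wonz(o,289,222,71); s=a-b; print("strip",a,b,np.degrees(np.arctan2(s[1],s[0])),np.linalg.norm(s))
print("outer", np.linalg.norm(wonz(o,260.5,202,135)-wonz(o,317,202,135)))
n=np.array([-s[1],s[0]])/np.linalg.norm(s); print("handle mid off strip plane",(m-a)[:2]@n)
E
```

```text
261 267 190.0 213.0
[ 516.35486092 -222.4595956   138.        ] 21.719816421131203
310 315 189.0 212.0
[ 536.52018992 -261.00965613  138.        ] 21.722447611347334
mid [ 526.43752542 -241.73462587  138.        ] sep 43.50571985781303 yaw -62.386176359785125
strip [ 611.87434713 -199.09102569   71.        ] [ 487.99563679 -263.44648473   71.        ] 27.45204754582546 139.59785092311714
outer 51.90682150662066
handle mid off strip plane 1.5450931692750274
```

Emit:
servo_tool --plan '[[0, [6, -4.5, -30], 1], [0, [6, -4.5, -70], 1], [0, [6, -4.5, -100], 1], [0, [6, -4.5, -125], 1], [0, [6, -4.5, -140], 1], [0.3, [6, -4.5, -140], 1], [0.3, [6, -4.5, -140], 1], [0.3, [6, -4.5, -140], 1], [0.3, [6, -4.5, -140], 1], [0.3, [6, -4.5, -140], 1]]'

```text
t: 9.8
ee_pos: [528.5, -243.4, 134.9]
orientation: [3.051, 0.741, 0.003]
ft_force: [0.1, -0.7, 0.1]
width: 62.0
grasp_force: 0.0
```

```bash
python3 - <<'E'
from h import *
o=ctrl.get_obs(); w=ctrl.get_image("wrist"); cv2.imwrite("pics/w5.png",cv2.resize(w[130:340,140:420],(800,600),interpolation=cv2.INTER_CUBIC))
print(o["t"],o["ee_pos"],o["ft_force"],o["width"])
E
```

```text
9.8 [ 528.54709597 -243.42014006  134.91070751] [ 0.10638242 -0.69172366  0.08441868] 62.009572005532014
```

View pics/w5.png

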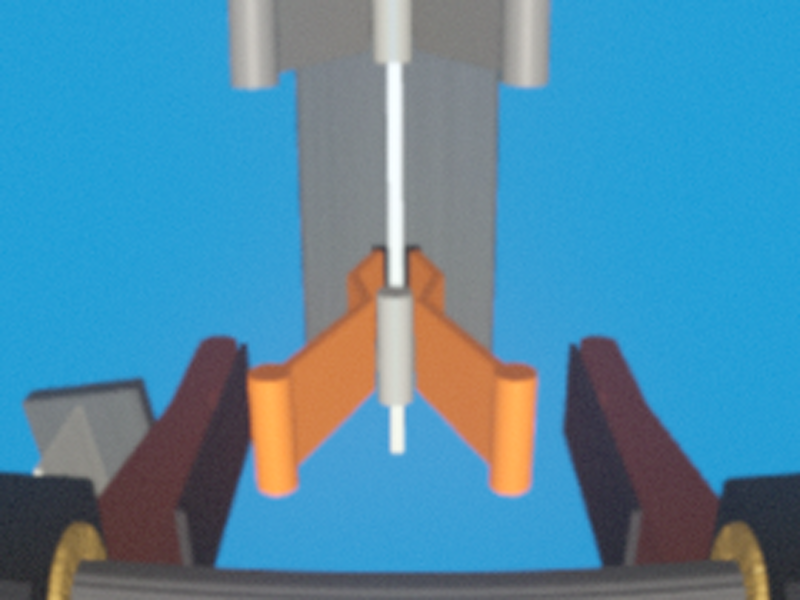

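The clip sits slightly left of the gripper centre: handles mid 393 px, fingers mid 407 px, so about 2.5 mm. I'll correct that, then squeeze.

Emit:
servo_tool --plan '[[0.3, [-1.2, 2.2, 0], 0], [0.3, [-1.2, 2.2, 0], 0], [0.3, [-1.2, 2.2, 0], 0], [0.42, [-1.2, 2.2, 0], 0], [0.42, [-1.2, 2.2, 0], 0], [0.42, [-1.2, 2.2, 0], 0], [0.46, [-1.2, 2.2, 0], 0], [0.46, [-1.2, 2.2, 0], 0], [0.46, [-1.2, 2.2, 0], 0]]'

```text
t: 10.6
ee_pos: [526.4, -240.8, 133.3]
orientation: [-3.053, -0.741, 0.0]
ft_force: [-0.3, 0.3, -0.1]
width: 47.4
grasp_force: 6.8
```

Centred: the net force is near zero with 6.8 N on the pad. Squeezing fully.

Emit:
servo_tool --plan '[[0.55, [0, 0, 0], 0], [0.65, [0, 0, 1], 0], [0.75, [0, 0, 2], 0], [1, [0, 0, 3], 0], [1, [0, 0, 3], 0], [1, [0, 0, 3], 0], [1, [0, 0, 3], 0], [1, [0, 0, 3], 0], [1, [0, 0, 3], 0], [1, [0, 0, 3], 0]]'

```text
t: 11.43
ee_pos: [526.5, -240.9, 136.4]
orientation: [-3.053, -0.741, 0.0]
ft_force: [0.7, 0.1, -0.5]
width: 23.2
grasp_force: 30.0
```

Emit:
servo_tool --plan '[[1, [0, 0, 0], 0], [1, [0, 0, 8], 0], [1, [0, 0, 18], 0], [1, [0, 0, 30], 0], [1, [0, 0, 45], 0], [1, [0, 0, 65], 0], [1, [0, 0, 85], 0], [1, [0, 0, 100], 0], [1, [0, 0, 100], 0], [1, [0, 0, 100], 0]]'

```text
t: 12.27
ee_pos: [527.1, -241.2, 238.1]
orientation: [3.051, 0.741, 0.004]
ft_force: [0.6, 0.1, -1.7]
width: 23.5
grasp_force: 30.0
```

```bash
python3 - <<'E'
from h import *
o=ctrl.get_obs(); w=ctrl.get_image("wrist"); cv2.imwrite("pics/w6.png",cv2.resize(w[130:340,140:420],(800,600),interpolation=cv2.INTER_CUBIC))
print(o["t"],o["ee_pos"],o["ft_force"],o["width"],o["grasp_force"])
for q in ([0,0,-5],[0,0,38],[0,15.5,71],[0,-15.5,71]):
    p=o["ee_pos"]+R.from_rotvec(o["orientation"]).apply(q); u=wproj(o,p); print(q,((u-[140,130])*800/280).round())
E
```

```text
12.2667 [ 527.08759685 -241.15007737  238.08271005] [ 0.61429048  0.14363095 -1.6731604 ] 23.488330616292984 29.996780455112457
[0, 0, -5] [407. 436.]
[0, 0, 38] [407. 337.]
[0, 15.5, 71] [468. 284.]
[0, -15.5, 71] [345. 284.]
```

View pics/w6.png

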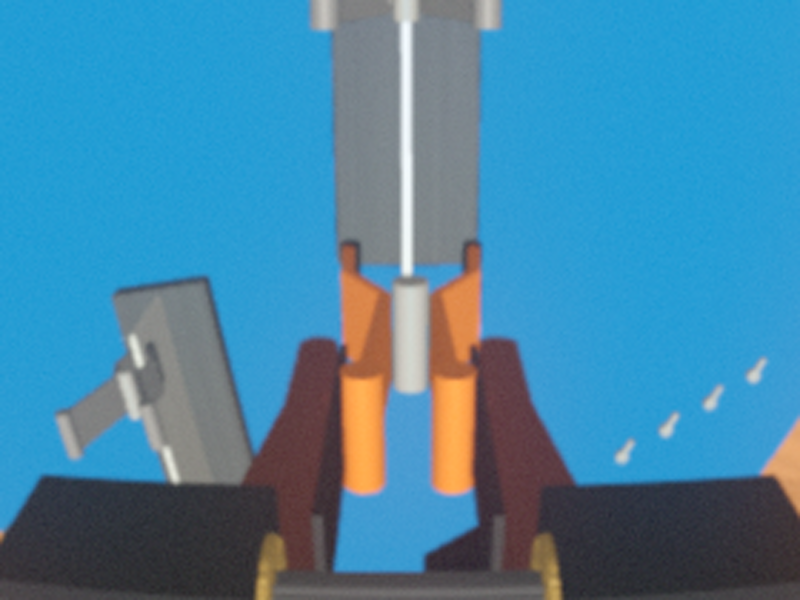

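The clip is squeezed wide open and off the strip (jaws at (350,258) and (472,258), pin at (410,335)). I carry it to above the green board.

Emit:
servo_tool --plan '[[1, [-17, 200, 0], 67], [1, [-17, 200, 0], 67], [1, [-17, 200, 0], 67], [1, [-17, 200, 0], 67], [1, [-17, 200, 0], 67], [1, [-17, 200, 0], 67], [1, [-34, 393, 0], 67], [1, [-34, 393, 0], 67], [1, [-34, 393, 0], 67], [1, [-34, 393, 0], 67]]'

```text
t: 13.15
ee_pos: [493.6, 126.6, 235.3]
orientation: [-2.129, -2.308, 0.003]
ft_force: [0.7, -0.5, -0.4]
width: 23.2
grasp_force: 30.0
```

Emit:
servo_tool --plan '[[1, [0, 21, 0], 0], [1, [0, 21, 0], 0], [1, [0, 21, 0], 0]]'

```text
t: 13.4
ee_pos: [494.0, 146.9, 235.4]
orientation: [-2.133, -2.305, 0.003]
ft_force: [-0.4, -0.8, -1.2]
width: 23.2
grasp_force: 30.0
```

Emit:
servo_tool --plan '[[1, [0, 0, 0], 0], [1, [0, 0, 0], 0]]'

```text
t: 13.57
ee_pos: [494.6, 145.0, 235.9]
orientation: [-2.138, -2.301, 0.002]
ft_force: [-0.0, 0.1, -1.0]
width: 23.7
grasp_force: 30.0
```

```bash
python3 - <<'E'
from h import *
o=ctrl.get_obs(); w=ctrl.get_image("wrist"); np.save("w7.npy",w)
Rt=R.from_rotvec(o["orientation"]).as_matrix(); T=lambda p: Rt.T@(p-o["ee_pos"])
print(o["t"],o["ee_pos"],o["ft_force"],"yaw_y",np.degrees(np.arctan2(Rt[1,1],Rt[0,1])))
h=cv2.cvtColor(w,cv2.COLOR_BGR2HSV); k=cv2.inRange(h,(50,90,40),(85,255,255)); k[300:]=0
for c in cv2.findContours(k,0,2)[0]:
    if cv2.contourArea(c)>15:
        P=np.array([wonz(o,*p[0],101)[:2] for p in c]).astype(np.float32); r=cv2.minAreaRect(P); print("green",cv2.boundingRect(c),r,"tool",T(np.array([*r[0],101])).round(1))
        print(P[:,1].min(),P[:,1].max())
k=cv2.inRange(h,(5,150,70),(18,255,255)); k[300:]=0
for c in cv2.findContours(k,0,2)[0]:
    if cv2.contourArea(c)>15: print("orange",cv2.boundingRect(c))
print([wproj(o,o["ee_pos"]+Rt@np.array(q)).round(1) for q in ([-13,8,-9],[13,8,-9],[13,-8,-9],[0,0,38])])
for f,a,b,z in(("sc",0,0,0),):
    s=ctrl.get_image("scene"); np.save("s7.npy",s)
E
```

```text
13.5667 [494.60771463 144.99602817 235.89908469] [-0.04550382  0.07211122 -0.97714334] yaw_y 4.222203793390609
green (278, 164, 4, 62) ((491.028564453125, 152.98818969726562), (2.723426103591919, 57.070804595947266), 4.120684623718262) tool [  8.3  -2.8 134.9]
124.49078 181.48413
orange (291, 226, 16, 74)
orange (259, 225, 17, 75)
orange (40, 113, 10, 13)
orange (37, 76, 18, 30)
orange (43, 62, 10, 9)
orange (39, 34, 15, 27)
orange (0, 0, 54, 160)
[array([298.3, 307.8]), array([299.5, 263.2]), array([266.1, 263.3]), array([282.7, 247.9])]
```

Emit:
servo_tool --plan '[[1, [-3.3, 6.7, 0], 0], [1, [-3.3, 6.7, 0], 0], [1, [-3.3, 6.7, -10], 0], [1, [-3.3, 6.7, -22], 0], [1, [-3.3, 6.7, -34], 0], [1, [-3.3, 6.7, -44], 0], [1, [-3.3, 6.7, -48], 0], [1, [-3.3, 6.7, -48], 0], [1, [-3.3, 6.7, -48], 0]]'

```text
t: 14.42
ee_pos: [491.6, 152.9, 188.3]
orientation: [-2.136, -2.303, 0.001]
ft_force: [0.9, 0.2, -0.2]
width: 23.4
grasp_force: 30.0
```

```bash
python3 - <<'E'
from h import *
o=ctrl.get_obs(); w=ctrl.get_image("wrist")
Rt=R.from_rotvec(o["orientation"]).as_matrix(); T=lambda p: Rt.T@(p-o["ee_pos"])
print(o["t"],o["ee_pos"],o["ft_force"],o["width"])
h=cv2.cvtColor(w,cv2.COLOR_BGR2HSV); k=cv2.inRange(h,(50,90,40),(85,255,255)); k[300:]=0
for c in cv2.findContours(k,0,2)[0]:
    if cv2.contourArea(c)>10: P=np.array([T(wonz(o,*p[0],101)) for p in c]); print(cv2.boundingRect(c),P.min(0).round(1),P.max(0).round(1))
k=cv2.inRange(h,(3,150,50),(18,255,255)); k[300:]=0
for c in cv2.findContours(k,0,2)[0]:
    if cv2.contourArea(c)>40: print("o",cv2.boundingRect(c))
E
```

```text
14.4167 [491.60700622 152.86101926 188.27870236] [ 0.8894921   0.17342079 -0.15853834] 23.363101772165148
(280, 185, 5, 41) [-2.8 -2.  87.3] [28.9  1.  87.3]
o (291, 226, 16, 74)
o (259, 225, 17, 75)
o (5, 71, 10, 17)
o (0, 0, 43, 130)
```

Centred (board at tool y −0.5, its end at +28.9). Now I lower the last 27 mm.

Emit:
servo_tool --plan '[[1, [0, 0, -7], 0], [1, [0, 0, -14], 0], [1, [0, 0, -20], 0], [1, [0, 0, -25], 0], [1, [0, 0, -27], 0], [1, [0, 0, -27], 0], [1, [0, 0, -27], 0], [1, [0, 0, -27], 0]]'

```text
t: 15.13
ee_pos: [491.8, 152.9, 161.6]
orientation: [2.136, 2.303, 0.0]
ft_force: [-0.5, -0.2, 0.0]
width: 23.1
grasp_force: 30.0
```

```bash
python3 - <<'E'
from h import *
o=ctrl.get_obs(); w=ctrl.get_image("wrist"); s=ctrl.get_image("scene")
print(o["t"],o["ee_pos"],o["ft_force"],o["width"],o["grasp_force"])
a=cv2.resize(w[130:330,190:370],(432,480),interpolation=cv2.INTER_CUBIC); u,v=proj("scene",[495,152,110]).astype(int)
b=cv2.resize(s[v-38:v+38,u-28:u+29],(360,480),interpolation=cv2.INTER_CUBIC); cv2.imwrite("pics/fin.png",np.hstack([a,b]))
E
```

```text
15.1333 [491.75855324 152.91813561 161.60559439] [-0.54084018 -0.18868963  0.01383263] 23.108576878219406 29.997174739837646
```

View pics/fin.png

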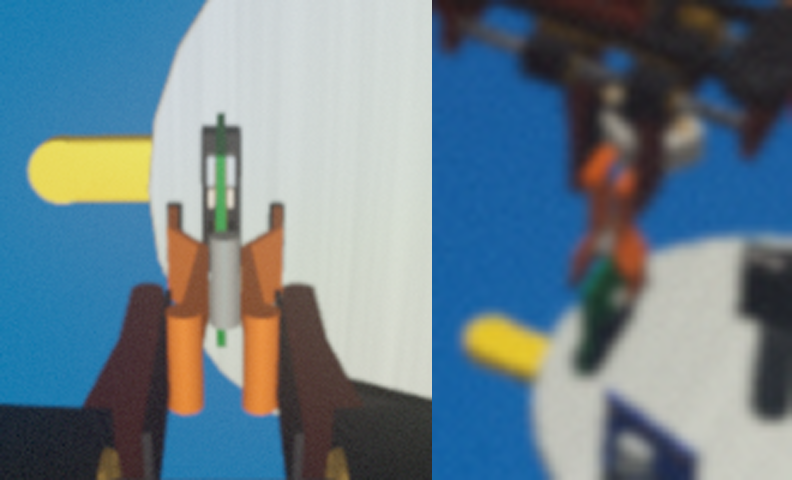

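Board is between the jaws with clearance on both sides: edge at x≈221, jaws at 175 and 277. I'll check the centring along the edge numerically.

```bash
python3 - <<'E'
from h import *
o=ctrl.get_obs(); Rt=R.from_rotvec(o["orientation"]).as_matrix(); T=lambda p: (Rt.T@(p-o["ee_pos"])).round(1)
px=lambda x,y:(190+x/2.4,130+y/2.4)
z=o["ee_pos"][2]
print("ends",T(wonz(o,*px(221,114),101)),T(wonz(o,*px(222,347),101)))
print("pin ends",T(wonz(o,*px(225,237),z-41+4)),T(wonz(o,*px(225,327),z-41+4)),"jaw far ends",T(wonz(o,*px(174,205),z-74)),T(wonz(o,*px(277,205),z-74)))
E
```

```text
ends [40.1 -0.4 60.7] [-31.7  -0.1  60.7]
pin ends [13.3  0.6 37. ] [-12.5   0.7  37. ] jaw far ends [  9.5 -14.6  74. ] [ 9.5 16.4 74. ]
```

Emit:
servo_tool --plan '[[1, [-1, -2, 0], 0], [1, [-1, -2, 0], 0], [1, [-1, -2, 0], 0], [1, [-1, -2, 0], 0], [1, [-1, -2, 0], 0]]'

```text
t: 15.65
ee_pos: [490.6, 150.9, 161.5]
orientation: [2.137, 2.303, 0.0]
ft_force: [0.4, 0.2, -0.7]
width: 23.7
grasp_force: 30.0
```

```bash
python3 - <<'E'
from workcell import ctrl
o=ctrl.get_obs(); print(o["t"],o["ee_pos"],o["ft_force"],o["width"],o["grasp_force"]); print(ctrl.close_job())
E
```

```text
15.65 [490.60649614 150.89579476 161.52241985] [ 0.35783668  0.152752   -0.7011871 ] 23.651578638496964 29.99717742204666
the job is handed in; nothing more can be done
None
```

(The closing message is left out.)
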